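# Take the cordless steam iron off its charging base and stand it on its heel

### The job

Take the steam iron by its handle, lift it off its sloping charging base, and stand it up on its heel, nose up, in the middle of the pile of cork boards beside it. The pile is not always the same height, so feel for it: set the iron down gently, with no bang or push, until it stands flat on its heel by itself, and let go. The iron must not touch the bare bench; leave the thread cones and the filling cup where they are.

Things in the scene. Friction and masses are not known exactly. Their poses are not given: they have to be found in the camera images.
- iron_grip (a point): Centre of the iron's handle bar. Axes of all iron points: x heel to nose, z from the sole out through the handle, y sideways. The bar runs along x: 30 mm wide (y), 28 mm deep (z), 86 mm clear between its posts (43 mm each way), 20 mm free under it. At the start x rises 30 degrees (nose up on the base). Pinch it across y, firmly (40 N): gripped weakly the heavy iron turns in the fingers.
- iron_middle (a point): Centre of the cordless steam iron: white, steel sole, blue water tank to the nose, black heel rest; 192 mm heel to nose, 84 mm wide, 112 mm sole to handle top, 0.5 to 0.8 kg. This point is 50 mm above the sole, 21 mm noseward (+x) and 48 mm solewards (-z) of the handle's centre.
- iron_heel (a point): Centre of the heel face, a flat black plate 72 mm wide (y), 106 mm tall (z), facing -x: the iron stands on it when upright. It is 79 mm heelward and 42 mm solewards of the handle's centre. The centre of mass is about 76 mm noseward of this face and 27 mm solewards of this point: leaning over 15 degrees sole-down, the iron falls.
- iron_base: Grey and black charging base, fixed to the bench; foot 206 by 120 mm, 115 mm high. Its cradle slopes up 30 degrees along its +x, with a 14 mm lip under the heel at the low end and two 8 mm side cheeks, 4 mm clear of the iron: lift the iron out upwards, do not drag it. Origin: on the bench under the middle. z up.
- rest_foot (a point): The heatproof rest: a black mat, 210 mm square, 6 mm thick, fixed on the bench, with a square pile of tan cork boards (196 mm, centred) on it. This point is at the middle, at bench height; x and y along the sides, z up. The number of boards differs from day to day: the top of the pile is anywhere from 12 to 40 mm above the bench and is not measured, so it must be felt. The pile is firm.
- bench_top (a point): A point on the grey bench top, whose upper face is at height 0. The iron must not touch it.
- blue_cone_middle (a point): Middle (60 mm up) of a loose cone of blue thread, 60 mm across the foot, 118 mm tall. z up. Leave it alone.
- red_cone_middle (a point): Middle (60 mm up) of a loose cone of red thread, of the same size. z up. Leave it alone.
- fill_cup_middle (a point): Middle (35 mm up) of the loose yellow filling cup, 64 mm across, 70 mm tall, with a side handle. z up. Leave it alone.
Mind the look-alikes: they are no part of the job. Leave any green or orange look-alike of the part that bears iron_grip alone.

How it is judged:
By the outcome, as a careful person would: the job done as asked, in the order asked, and still so for the second after the job is handed in, with the robot touching nothing.
It also fails if it takes over 58 s, if anything falls off the work surface, if the arm or the gripper's body presses on something with over 40 N, if the wrist force passes 120 N, or if a joint passes its speed limit or range.

### The arm

A 6-joint arm with a two-finger parallel gripper is mounted at the origin on the work surface. World frame = base frame: x ahead of the robot, y to its left, z up, the work surface at z = 0. Lengths are in mm, angles in degrees, forces in N, time in s.
With the tool pointing down it reaches from about 350 to 850 mm from the base axis. Payload 8.1 kg.
Tool frame: the origin (TCP) lies midway between the tips of the shut fingers; the grasp point (between the pads) lies 19 mm behind it; z points along the fingers, y is the direction in which the jaws open and shut (so a half turn about z gives the same grasp; the last joint's range is limited). The gripper opens to 85 mm and grips with 20 to 120 N. Pads are 22 mm wide; open, the fingers measure 114 mm over their backs; the gripper's body (76 mm by 85 mm) begins 54 mm behind the grasp point. The pads swing forward as they close: fully open they stand 13 mm farther back than shut.
Start: joints at [-79.549, 7.471, 85.268, -0, 87.261, -4.893], TCP at [158.786, -578.612, 192.792] pointing down, gripper open.
Joint ranges: [-169.43, 169.43], [-51.17, 129.36], [1.28, 143.12], [-76.62, 256.62], [0, 156.53], [-152.29, 152.29]. Speed limits (degrees/s): [136.94, 136.94, 159.86, 180, 180, 180].

### API

Orientations are given as [roll, pitch, yaw] about the fixed x, y, z axes, in that order (R = Rz(yaw) Ry(pitch) Rx(roll)).
In Python, from bench import telemetry, snapshot, camera_params, job gives the robot as it stands. The module is installed in compiled form; this text tells all that it offers.
- The arm moves only by the shell command python3 -m jog 'ROWS' [FORCE]. ROWS is JSON, a list that holds one entry, the list of rows, each a list of 7 numbers: the shift along the tool's x, y, z in units of 50 mm (1.0 is 50 mm), then the turn, a rotation vector about the tool's x, y, z in units of 2 pi rad (1.0 is 2 pi rad), then the opening, from 0 (shut) to 1 (fully open). In form: [[[dx, dy, dz, rx, ry, rz, claw], ...]]. A call has 1 to 12 rows; each row shifts and turns the commanded pose from where the row before left it, along the tool's axes as they then stand; what a row does not reach is not made up. A row lasts 1/8 s, in which the tool goes at most 62.5 mm and 10.7 degrees, less where a joint would pass 70% of its speed; a pose out of reach is approached as far as the arm can. A call with a number of a shift or a turn outside -1 to 1 is refused whole. A call with a gripper value outside its range is refused whole. The fingers move at their own pace and stop on an object; FORCE is the grip in N (left out, the last holds). Time passes only in rows, so rows that do not move let the fingers close. It gives the time, the measured TCP pose, the force and the opening at its end, in the units of the state.
- telemetry.sense(): the state, without advancing time (a new reading comes with each control period).
- snapshot(name): name is "side" or "top"; returns (picture, depth): 384x512x3 uint8, red, green, blue; 384x512 float32, mm along the optical axis (not along the pixel's ray), 0 where there is no reading.
- camera_params(name): a dict with "K" (3x3 intrinsics, pixels), "extrinsics" (4x4, takes a point from camera to world coordinates). Camera axes: x right, y down, z forward; pixel columns grow to the right and rows downward; lengths in mm; the calibration is good to about 2 mm. A picture is of the moment at which its call begins. camera_params takes no time and is no camera call.
- job.hand_in(): hands the job in, once; it reports no verdict.
The state is a dict: "time": time; "joint_pos": joint angles; "qd": joint speeds; "joint_efforts": joint torques, N m; "tool_pos": TCP position; "tcp_rot": TCP orientation; "ft_force": force on the tool from outside, world axes, zero at the start; "wrist_torque": the same for the moment, N m; "finger_gap": finger opening in mm.
Only numpy, scipy, OpenCV 4.12 (cv2) and the standard library are available. Lean on these libraries where they do the work, as an engineer would, in place of code of your own. Each camera call takes 0.05 s, during which the arm holds its last target. There are 200 camera calls.

## Working session

There is one attempt and no reset: what is moved stays moved. The work goes in short steps, Python scripts to look and compute and a shell command to move; the robot and the scene stay as the last step left them, time stands still between calls to the robot, and variables do not carry over. Pictures are saved under pics/ and viewed, about 8 in all and at most 12, crops included, and the job is handed in when it is done.

```bash
mkdir -p pics; cat > h.py <<'E'
import numpy as np,cv2
from bench import telemetry,snapshot,camera_params,job
def save(n,f):
    p,d=snapshot(n); cv2.imwrite(f'pics/{f}.png',p[:,:,::-1]); np.save(f'pics/{f}_d.npy',d); np.save(f'pics/{f}_p.npy',p); return p,d
def cloud(n,d):
    c=camera_params(n);K=np.array(c['K']);E=np.array(c['extrinsics'])
    v,u=np.mgrid[:d.shape[0],:d.shape[1]]
    P=np.stack([(u-K[0,2])*d/K[0,0],(v-K[1,2])*d/K[1,1],d],-1)@E[:3,:3].T+E[:3,3]
    P[d<=0]=np.nan
    return P
E
python3 - <<'E'
from h import *
print(telemetry.sense())
for n in('top','side'): save(n,n+'0'); print(camera_params(n))
E
```

```text
{'time': 0.0, 'joint_pos': array([-7.95499862e+01,  7.51556097e+00,  8.53293266e+01,  1.04744544e-03,
        8.72605439e+01, -4.89186402e+00]), 'qd': array([-0.03681442, -0.00820799, -0.07632752,  0.08379347, -0.04224615,
        0.0191608 ]), 'joint_efforts': array([-2.93036273e-04, -5.69390416e+01, -5.00551093e+01, -4.94259541e-05,
        1.45809213e-02,  8.01676720e-06]), 'tool_pos': array([ 158.67585357, -578.00186439,  191.73931114]), 'tcp_rot': array([-1.79895042e+02, -1.00330579e-02,  1.53418176e+01]), 'ft_force': array([ 0.28012854, -0.36583598, -0.57664908]), 'wrist_torque': array([ 0.02679163, -0.00866777, -0.03366704]), 'finger_gap': 85.62253713812542}
{'K': array([[462.72501414,   0.        , 255.18423272],
       [  0.        , 462.72501414, 188.9814874 ],
       [  0.        ,   0.        ,   1.        ]]), 'extrinsics': array([[-6.19156485e-03, -9.96927713e-01,  7.80820009e-02,
         4.09190288e+02],
       [-9.99973431e-01,  6.47303372e-03,  3.35219839e-03,
         8.41071145e+00],
       [-3.84732690e-03, -7.80591710e-02, -9.96941304e-01,
         1.47687674e+03],
       [ 0.00000000e+00,  0.00000000e+00,  0.00000000e+00,
         1.00000000e+00]])}
{'K': array([[369.24637899,   0.        , 253.45034421],
       [  0.        , 369.24637899, 191.52888956],
       [  0.        ,   0.        ,   1.        ]]), 'extrinsics': array([[ 9.64335261e-01, -1.72114602e-01,  2.01082242e-01,
         3.37612015e+02],
       [-2.64609672e-01, -6.44874343e-01,  7.17020783e-01,
        -6.65674262e+02],
       [ 6.26303182e-03, -7.44656730e-01, -6.67418256e-01,
         7.36502974e+02],
       [ 0.00000000e+00,  0.00000000e+00,  0.00000000e+00,
         1.00000000e+00]])}
```

```bash
python3 -c "
import cv2,numpy as np
cv2.imwrite('pics/both0.png',cv2.resize(np.vstack([cv2.imread('pics/top0.png'),cv2.imread('pics/side0.png')]),(400,600)))"
```

```text
(no output)
```

View pics/top0.png

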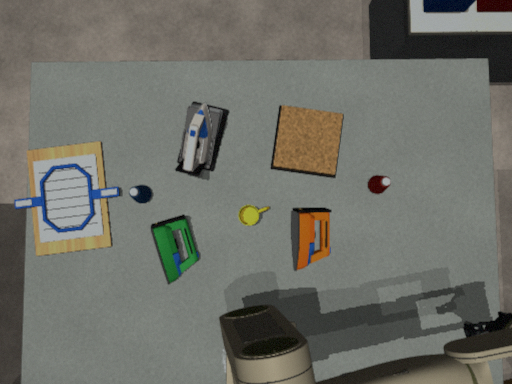

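View pics/side0.png

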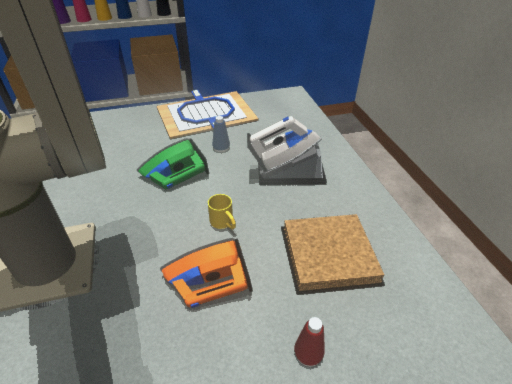

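```bash
python3 - <<'E'
from h import *
t=cv2.imread('pics/top0.png')[92:188,160:250];s=cv2.imread('pics/side0.png')[105:195,235:335]
cv2.imwrite('pics/crop.png',np.hstack([cv2.resize(t,(400,427),interpolation=2),cv2.resize(s,(400,427),interpolation=2)]))
P=cloud('top',np.load('pics/top0_d.npy'));p=np.load('pics/top0_p.npy').astype(int)
# height map around iron
sub=P[96:184:4,172:236:4]
print(np.round(sub[...,2]).astype(int))
# pile
m=np.zeros(p.shape[:2],bool); m[100:182,265:350]=1
m&=(p[...,0]-p[...,2]>40)
X=P[m]; print('pile z',np.nanmedian(X[:,2]),np.nanmean(X[:,:2],0),m.sum()); 
print(cv2.minAreaRect(X[:,:2].astype(np.float32)))
print('iron px P',P[138,202],P[105,205],P[168,190])
E
```

```text
[[                   3                   -1                   -6
                    -1                   -3                   -5
                    -1                    0                   -5
                     0                   -3                    2
                    -2                    0                    0
                    -3]
 [                  -2                    3                   -1
                    -1                    1                    1
                    -3                    2                   -3
                     0                   -3                    0
                     1                   -6                   -2
                    -3]
 [                   4                    0                   -5
                     1                   -6                   94
                    97                  103                  137
                    10                   -1                   -1
                    -2                    3                    0
                    -4]
 [                  -1                   -2          
[... 6233 characters left out ...]
                 5                   -1                   -3
                     0                    0                   -3
                    -5                    3                    2
                    -3                    4                   -5
                    -2                   -1                    9
                    -1]]
pile z 35.94031835608678 [ 677.01947013 -153.15093325] 3844
((679.5557861328125, -151.92056274414062), (195.4906768798828, 197.26779174804688), 80.5102310180664)
iron px P [667.21338135 169.23485269 125.56310478] [762.89486371 159.08966775 138.87688006] [576.86934223 202.78573685 135.99246429]<stdin>:7: RuntimeWarning: invalid value encountered in cast
```

View pics/crop.png

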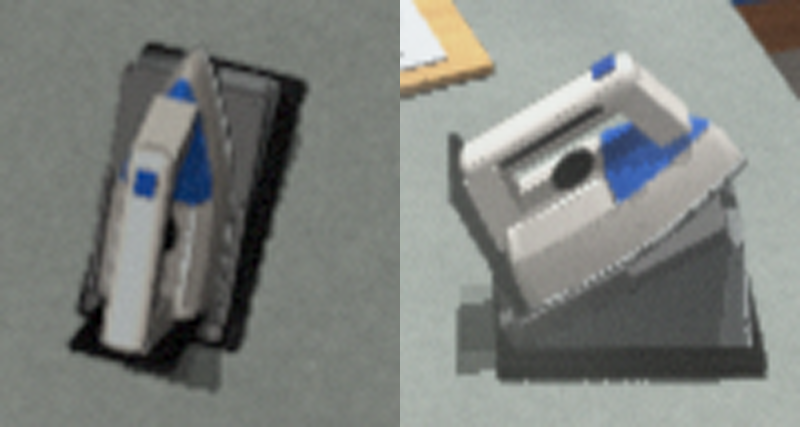

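```bash
python3 - <<'E'
from h import *
from scipy.optimize import minimize
rng=np.random.default_rng(0)
C=[];W=[]
for n in('top','side'):
    P=cloud(n,np.load(f'pics/{n}0_d.npy')).reshape(-1,3);p=np.load(f'pics/{n}0_p.npy').reshape(-1,3).astype(int)
    m=(P[:,0]>530)&(P[:,0]<800)&(P[:,1]>80)&(P[:,1]<280)&(P[:,2]>5)&(P[:,2]<230)
    C.append(P[m]);W.append(p[m])
t=C[0]
# handle-top plane: yaw + offset; tilt fixed 30
def frame(yaw):
    c,s=np.cos(yaw),np.sin(yaw);a=np.radians(30)
    x=np.array([c*np.cos(a),s*np.cos(a),np.sin(a)]);y=np.array([-s,c,0]);return np.stack([x,y,np.cross(x,y)],1)
# rough region high points, line fit
best=None
for yaw in np.radians(np.arange(-40,10,0.5)):
    q=t@frame(yaw)
    z=q[:,2];h,e=np.histogram(z[t[:,2]>115],bins=np.arange(z.min(),z.max()+3,3))
    # topmost dominated layer
    k=np.argmax(h[-15:])+len(h)-15 if len(h)>15 else np.argmax(h)
    zz=e[k]+1.5; mm=abs(z-zz)<4
    yy=q[mm,1]
    sc=np.percentile(yy,95)-np.percentile(yy,5)
    if best is None or sc<best[0]: best=(sc,np.degrees(yaw),zz,mm.sum())
print(best)
yaw=np.radians(best[1]);F=frame(yaw)
for n,c,w in zip(('top','side'),C,W):
    q=c@F;mm=abs(q[:,2]-best[2])<5
    a=q[mm]
    print(n,'handle x',np.percentile(a[:,0],[0,2,50,98,100]).round(1),'y',np.percentile(a[:,1],[2,10,50,90,98]).round(1),'z',np.median(a[:,2]))
    A=np.c_[a[:,:2],np.ones(len(a))];print('plane slope',np.linalg.lstsq(A,a[:,2],rcond=None)[0])
    l=np.polyfit(a[:,0],a[:,1],1);print('dir slope deg',np.degrees(np.arctan(l[0])))
    for dz in range(0,-125,-10):
        b=q[abs(q[:,2]-best[2]-dz)<5]
        if len(b)>5: print(dz,len(b),'x',np.percentile(b[:,0],[1,99]).round(),'y',np.percentile(b[:,1],[1,99]).round())
X=t[(t[:,2]>5)]
r=cv2.minAreaRect(t[t[:,2]<30][:,:2].astype(np.float32));print(r)
E
```

```text
(np.float64(24.977516776648827), np.float64(-14.999999999999998), np.float64(-132.31644422883096), np.int64(351))
top handle x [486.5 489.2 560.9 631.2 635.1] y [332.  342.4 353.2 364.8 367.6] z -133.51784247192717
plane slope [ 7.77044475e-03  1.08751969e-02 -1.41675941e+02]
dir slope deg 1.155061939358261
0 404 x [488. 633.] y [325. 376.]
-10 160 x [485. 636.] y [320. 386.]
-20 62 x [489. 640.] y [318. 387.]
-30 56 x [492. 645.] y [319. 383.]
-40 52 x [491. 648.] y [318. 388.]
-50 168 x [491. 653.] y [320. 384.]
-60 226 x [493. 659.] y [321. 386.]
-70 146 x [491. 663.] y [318. 389.]
-80 109 x [493. 670.] y [316. 392.]
-90 87 x [390. 672.] y [315. 402.]
-100 167 x [409. 674.] y [268. 408.]
-110 454 x [431. 669.] y [267. 405.]
-120 131 x [442. 653.] y [241. 415.]
side handle x [485.2 486.  558.1 630.1 632.8] y [329.8 341.7 349.4 362.2 375.1] z -133.1422764029462
plane slope [ 1.28198943e-02  7.12017617e-02 -1.65431629e+02]
dir slope deg -0.1941958232916711
0 303 x [486. 631.] y [324. 381.]
-10 186 x [487. 635.] y [321. 358.]
-20 146 x [489. 637.] y [319. 366.]
-30 82 x [486. 642.] y [319. 369.]
-40 85 x [487. 645.] y [318. 367.]
-50 385 x [491. 649.] y [321. 382.]
-60 220 x [489. 653.] y [318. 378.]
-70 232 x [490. 662.] y [318. 357.]
-80 207 x [490. 667.] y [316. 356.]
-90 203 x [489. 671.] y [315. 357.]
-100 246 x [476. 673.] y [304. 354.]
-110 333 x [479. 671.] y [303. 351.]
-120 171 x [457. 651.] y [296. 387.]
((665.76806640625, 180.1248321533203), (199.35015869140625, 267.87225341796875), 89.63218688964844)
```

```bash
cat >> h.py <<'E'
from scipy.spatial.transform import Rotation as Ro
def frame(yaw,a=30):
    c,s=np.cos(np.radians(yaw)),np.sin(np.radians(yaw));a=np.radians(a)
    x=np.array([c*np.cos(a),s*np.cos(a),np.sin(a)]);y=np.array([-s,c,0]);return np.stack([x,y,np.cross(x,y)],1)
G=frame(-15)@[563,352.5,-147]
def to(pos,rot=None):
    "units to shift (current tool axes), then turn"
    s=telemetry.sense();R=Ro.from_euler('xyz',s['tcp_rot'],degrees=True)
    print('shift units',(R.inv().apply(np.array(pos)-s['tool_pos'])/50).round(3))
    if rot is not None: print('turn units',((R.inv()*Ro.from_euler('xyz',rot,degrees=True)).as_rotvec()/2/np.pi).round(4))
def log():
    s=telemetry.sense();print({k:np.round(s[k],2).tolist() for k in('time','joint_pos','tool_pos','tcp_rot','ft_force','wrist_torque','finger_gap')})
    open('log.txt','a').write(' '.join(map(str,np.r_[s['joint_pos'],s['tool_pos'],s['tcp_rot']]))+'\n')
E
python3 - <<'E'
from h import *
log();print(G); to([G[0],G[1],300],[180,0,-15])
E
python3 -m jog '[[[0,0,-0.7,0,0,0.0208,1],[0,0,-0.7,0,0,0.0208,1],[0,0,-0.7,0,0,0.0208,1],[0,0,0,0,0,0.0208,1]]]'
python3 -c "
from h import *
log();to([G[0],G[1],295],[180,0,-15])"
```

```text
{'time': 0.1, 'joint_pos': [-79.55, 7.51, 85.32, 0.0, 87.26, -4.89], 'tool_pos': [158.71, -578.04, 191.84], 'tcp_rot': [-179.9, -0.01, 15.34], 'ft_force': [-0.25, 0.3, -0.7], 'wrist_torque': [-0.01, -0.03, 0.04], 'finger_gap': 85.57}
[633.18794064 195.27265624 154.19426564]
shift units [ 13.244 -12.407  -2.14 ]
turn units [-0.0003  0.      0.0843]
time: 0.6
tool_pos: [159.1, -580.0, 301.6]
tcp_rot: [179.7, -0.1, -14.9]
ft_force: [0.0, -0.6, -0.2]
finger_gap: 85.3
{'time': 0.6, 'joint_pos': [-79.55, 6.3, 75.29, 0.0, 98.08, 25.31], 'tool_pos': [159.06, -580.02, 301.62], 'tcp_rot': [179.71, -0.14, -14.86], 'ft_force': [0.01, -0.61, -0.19], 'wrist_torque': [-0.03, 0.01, 0.04], 'finger_gap': 85.29}
shift units [  5.19  -17.419   0.057]
turn units [ 0.0008 -0.0004  0.0004]
```

```bash
python3 -m jog '[[[0.26,-0.87,0,0,0,0,1],[0.26,-0.87,0,0,0,0,1],[0.26,-0.87,0,0,0,0,1],[0.26,-0.87,0,0,0,0,1],[0.26,-0.87,0,0,0,0,1],[0.26,-0.87,0,0,0,0,1],[0.26,-0.87,0,0,0,0,1],[0.26,-0.87,0,0,0,0,1],[0.26,-0.87,0,0,0,0,1],[0.26,-0.87,0,0,0,0,1]]]'
python3 -c "
from h import *
log()"
python3 -m jog '[[[0.26,-0.87,0,0,0,0,1],[0.26,-0.87,0,0,0,0,1],[0.26,-0.87,0,0,0,0,1],[0.26,-0.87,0,0,0,0,1],[0.26,-0.87,0,0,0,0,1],[0.26,-0.87,0,0,0,0,1],[0.26,-0.87,0,0,0,0,1],[0.26,-0.87,0,0,0,0,1],[0.26,-0.87,0,0,0,0,1],[0.26,-0.87,0,0,0,0,1],[0,0,0,0,0,0,1]]]'
python3 -c "
from h import *
log();to([G[0],G[1],295],[180,0,-15])
p,d=save('top','top1');p2,_=save('side','side1')
cv2.imwrite('pics/v1.png',np.hstack([cv2.resize(p[60:220,120:280],(400,400)),cv2.resize(p2[60:220,200:360],(400,400))])[:,:,::-1])"
```

```text
time: 1.85
tool_pos: [394.7, -189.0, 297.5]
tcp_rot: [-180.0, 0.0, -14.6]
ft_force: [0.9, -1.1, -0.5]
finger_gap: 85.4
{'time': 1.85, 'joint_pos': [-32.31, -19.14, 99.29, -0.0, 99.87, 72.31], 'tool_pos': [394.69, -189.0, 297.47], 'tcp_rot': [-179.99, 0.02, -14.62], 'ft_force': [0.86, -1.14, -0.45], 'wrist_torque': [0.0, -0.01, 0.0], 'finger_gap': 85.38}
time: 3.22
tool_pos: [629.8, 200.3, 295.0]
tcp_rot: [179.9, 0.2, -14.4]
ft_force: [0.1, -0.4, -0.2]
finger_gap: 85.3
{'time': 3.22, 'joint_pos': [13.18, 16.39, 64.58, 0.04, 99.25, 117.62], 'tool_pos': [629.76, 200.32, 295.0], 'tcp_rot': [179.93, 0.2, -14.43], 'ft_force': [0.13, -0.42, -0.22], 'wrist_torque': [-0.01, -0.05, -0.04], 'finger_gap': 85.31}
shift units [ 0.092  0.081 -0.   ]
turn units [0.0002 0.0006 0.0016]
```

View pics/v1.png

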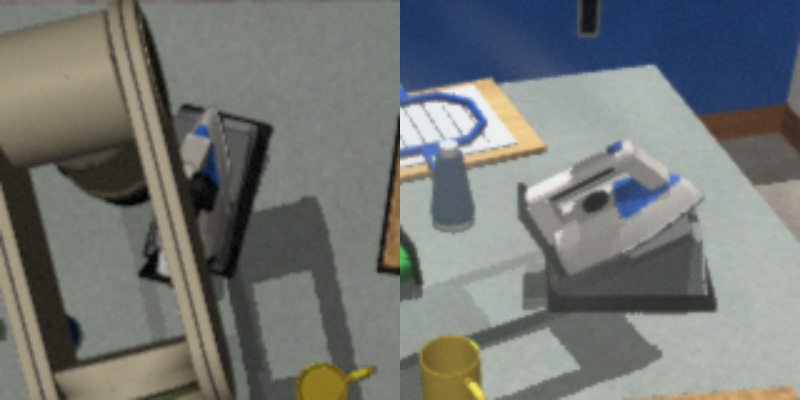

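```bash
python3 - <<'E'
from h import *
L=np.loadtxt('log.txt');q=np.radians(L[:,:6]);r=np.hypot(L[:,6],L[:,7]);z=L[:,8]
s,c=np.sin,np.cos;f=q[:,1]+q[:,2];o=np.ones(len(r));O=0*o
A=np.r_[np.c_[o,O,s(q[:,1]),s(f),c(f)],np.c_[O,o,c(q[:,1]),c(f),-s(f)]]
x,res,rk,sv=np.linalg.lstsq(A,np.r_[r,z],rcond=None);print(x,np.abs(A@x-np.r_[r,z]).max(),sv,np.degrees(np.arctan2(L[:,7],L[:,6]))-L[:,0], (L[:,1]+L[:,2]+L[:,4]))
c_=camera_params('side');E=np.linalg.inv(c_['extrinsics']);p=E[:3,:3]@[630,200,295]+E[:3,3];print((np.array(c_['K'])@p/p[2]))
E
```

```text
[  2.51953105 -79.78330895 366.73593007 553.00240004  64.7036321 ] 2.131313287584817 [3.44277092 2.82552704 0.36217598 0.12805066 0.12710994] [4.90086915 4.88483881 6.71886381 4.46575685] [180.09713463 179.67792309 180.01845383 180.21018   ]
[272.45117476  85.47137487   1.        ]
```

```bash
L(){ python3 -c "
from h import *
log()"; }
python3 -m jog '[[[0,0,-0.5,0,0.025,0,1],[0,0,-0.5,0,0.025,0,1],[0,0,0,0,0.025,0,1],[0,0,0,0,0,0,1]]]' >/dev/null; L
python3 -m jog '[[[0,0,0,0.025,0,0,1],[0,0,0,0.025,0,0,1],[0,0,0,0.025,0,0,1],[0,0,0,0.025,0,0,1],[0,0,0,0.025,0,0,1],[0,0,0,0,0,0,1]]]'>/dev/null; L
python3 -m jog '[[[0,0,0,-0.025,0,0,1],[0,0,0,-0.025,0,0,1],[0,0,0,-0.025,0,0,1],[0,0,0,-0.025,0,0,1],[0,0,0,-0.025,0,0,1],[0,0,0,0,-0.025,0,1],[0,0,0,0,-0.025,0,1],[0,0,0,0,-0.025,0,1],[0,0,0,0,0,0,1]]]'>/dev/null; L
cat > kin.py <<'E'
from h import *
from scipy.optimize import least_squares
Y=lambda a:Ro.from_euler('y',a);Z=lambda a:Ro.from_euler('z',a)
def fk(q,p):
    a,h,L2,L3,e,T,lat=p;q=np.radians(q)
    R=Z(q[0]); P=R.apply([a,lat,h])
    R=R*Y(q[1]);P=P+R.apply([0,0,L2])
    R=R*Y(q[2]);P=P+R.apply([e,0,L3])
    R=R*Z(SG*q[3])*Y(q[4]);P=P+R.apply([0,0,T])
    return P,R*Z(SG*q[5]+OFF)
SG=1;OFF=0
E
python3 - <<'E'
import kin; from kin import *
D=np.loadtxt('log.txt')
for sg in(1,-1):
    kin.SG=sg;kin.OFF=0
    f=lambda p:np.concatenate([fk(d[:6],p)[0]-d[6:9] for d in D])
    s=least_squares(f,[0,200,370,450,30,250,51],x_scale=50)
    R=[(fk(d[:6],s.x)[1].inv()*Ro.from_euler('xyz',d[9:],degrees=True)).as_rotvec(degrees=True).round(1).tolist() for d in D]
    print(sg,s.x.round(1),np.abs(s.fun).max(),R)
E
```

```text
{'time': 3.82, 'joint_pos': [22.95, -7.84, 89.38, -16.49, 77.19, 128.08], 'tool_pos': [622.16, 197.78, 344.36], 'tcp_rot': [179.82, -26.85, -14.45], 'ft_force': [-0.29, -0.56, -0.46], 'wrist_torque': [0.07, 0.18, -0.0], 'finger_gap': 85.53}
{'time': 4.58, 'joint_pos': [-13.24, -19.65, 110.04, 48.03, 69.87, 71.2], 'tool_pos': [627.08, 194.31, 346.15], 'tcp_rot': [-134.93, -26.83, -14.96], 'ft_force': [-0.65, -0.11, -0.36], 'wrist_torque': [-0.28, 0.26, 0.06], 'finger_gap': 85.49}
{'time': 5.7, 'joint_pos': [13.06, 16.94, 58.8, -0.15, 104.54, 117.89], 'tool_pos': [628.73, 197.38, 344.47], 'tcp_rot': [179.74, 0.18, -14.87], 'ft_force': [1.49, -0.6, -0.75], 'wrist_torque': [0.05, -0.04, -0.04], 'finger_gap': 85.4}
1 [  0.  318.1 369.1 553.4  61.6 403.3  51.2] 1.057287590811029e-11 [[0.0, 0.0, 90.0], [-0.0, -0.0, 90.0], [0.0, 0.0, 90.0], [0.0, -0.0, 90.0], [0.0, 0.0, 90.0], [0.0, 0.0, 90.0], [0.0, 0.0, 90.0]]
-1 [ 442.1 -114.   140.4  182.9  -82.1 -191.8   63.9] 144.39627691831402 [[-0.0, 0.0, 80.2], [-0.0, 0.0, 140.6], [-0.0, 0.0, -125.4], [0.1, -0.1, -34.8], [-22.9, 22.9, -20.8], [67.7, -67.7, -66.8], [-0.2, 0.2, -34.1]]
```

```bash
cat >> kin.py <<'E'
OFF=np.pi/2
PR=[0,318.1,369.1,553.4,61.6,403.3,51.2]
LO=np.array([-169.43,-51.17,1.28,-76.62,0,-152.29]);HI=np.array([169.43,129.36,143.12,256.62,156.53,152.29])
def ik(pos,R,seed):
    def f(q):
        P,r=fk(q,PR);return np.r_[(P-pos)/5,(r.inv()*R).as_rotvec(degrees=True)]
    s=least_squares(f,np.clip(seed,LO+.1,HI-.1),bounds=(LO,HI),x_scale=30);return s.x,np.abs(s.fun).max()
def trot(alpha,down,flip=0):
    "tool z at azimuth alpha, `down` deg below horizontal, y horizontal"
    return Z(np.radians(alpha))*Y(np.radians(90+down))*Z(np.pi*(1+flip)) if False else Ro.from_euler('xyz',[180,-(90-down),alpha],degrees=True)*Z(np.pi*flip)
def final(alpha,down,h,C=np.array([679.,-152.5])):
    u=np.array([np.cos(np.radians(alpha)),np.sin(np.radians(alpha))])
    g=np.r_[C-42*u,h+79];R=trot(alpha,down);return g+19*R.apply([0,0,1]),R
E
cat > s.py <<'E'
from kin import *
import warnings
for down in(30,35):
  for al in range(-180,180,20):
    for fl in(0,1):
      res=[]
      for h in(36,150):
        p,R=final(al,down,h);R=R*Z(np.pi*fl);b=None
        for sd in([0,10,80,0,80,0],[0,10,80,90,80,0],[0,10,80,-60,60,60],[0,10,80,170,50,0]):
            x,e=ik(p,R,sd)
            if e<.1: b=x;break
        res.append(b)
      if all(b is not None for b in res): print(down,al,fl,*[b.round(0).astype(int).tolist() for b in res])
E
time python3 s.py
```

```text
30 -120 1 [8, 69, 30, -50, 117, 29] [8, 63, 27, -54, 122, 22]
30 -100 1 [12, 49, 62, -54, 98, 29] [12, 41, 60, -55, 103, 22]
30 -80 1 [15, 32, 87, -61, 80, 28] [15, 23, 86, -60, 85, 19]
30 -60 1 [14, 16, 109, -72, 61, 26] [14, 4, 108, -66, 66, 12]
30 -20 0 [-13, -15, 140, 231, 8, -137] [-13, -31, 137, -23, 15, 116]
30 -20 1 [-13, -15, 140, 231, 8, 43] [-13, -31, 137, -23, 15, -64]
30 0 0 [-35, -12, 138, 90, 30, -20] [-35, -28, 135, 62, 35, 14]
30 20 0 [-47, 3, 123, 76, 56, -26] [-47, -10, 122, 67, 61, -9]
30 40 0 [-50, 20, 104, 64, 74, -30] [-50, 10, 102, 62, 80, -19]
30 60 0 [-48, 36, 81, 55, 91, -32] [-48, 28, 79, 56, 96, -24]
30 80 0 [-44, 54, 55, 49, 108, -34] [-44, 47, 53, 51, 113, -27]
30 100 0 [-38, 77, 17, 47, 128, -33] [-38, 72, 13, 53, 133, -24]
35 -120 1 [7, 64, 34, -46, 114, 30] [7, 59, 31, -49, 120, 23]
35 -100 1 [11, 46, 64, -50, 95, 28] [11, 39, 61, -51, 101, 21]
35 -80 1 [13, 29, 88, -57, 78, 24] [13, 21, 85, -55, 83, 15]
35 -60 1 [12, 13, 109, -66, 59, 19] [12, 3, 106, -59, 65, 6]
35 -40 1 [4, -3, 126, -74, 36, 9] [4, -16, 123, -57, 42, -13]
35 -20 0 [-14, -16, 137, -51, 7, 145] [-14, -30, 133, -14, 22, 107]
35 -20 1 [-14, -16, 137, -51, 7, -35] [-14, -30, 133, -14, 22, -73]
35 0 0 [-34, -14, 135, 74, 28, -2] [-34, -27, 131, 50, 37, 26]
35 20 0 [-45, 1, 122, 68, 53, -18] [-45, -11, 119, 60, 60, -2]
35 40 0 [-49, 17, 103, 59, 72, -25] [-49, 8, 101, 57, 78, -15]
35 60 0 [-47, 34, 82, 52, 88, -30] [-47, 26, 79, 52, 95, -22]
35 80 0 [-43, 50, 57, 45, 105, -34] [-43, 44, 54, 48, 111, -27]
35 100 0 [-37, 71, 24, 42, 124, -36] [-37, 66, 19, 47, 130, -28]
35 100 1 [-37, 71, 24, 42, 124, 144] [-37, 66, 19, 47, 130, 152]
real	0m19.723s
user	0m20.126s
sys	0m0.188s
```

```bash
python3 -c "
from h import *
to([G[0],G[1],135],[180,0,-15])"
python3 -m jog '[[[0.1,0.05,0.5,0,0,0,1],[0,0,0.5,0,0,0,1],[0,0,0.5,0,0,0,1],[0,0,0.5,0,0,0,1],[0,0,0.4,0,0,0,1],[0,0,0,0,0,0,1]]]'
python3 -c "
from h import *
log();to([G[0],G[1],135],[180,0,-15])
p2,_=save('side','side2')
cv2.imwrite('pics/v2.png',cv2.resize(p2[60:200,220:360],(560,560))[:,:,::-1])"
```

```text
shift units [ 1.100e-01 -1.000e-03  4.189e+00]
turn units [0.0007 0.0005 0.0004]
time: 6.45
tool_pos: [629.4, 195.2, 226.9]
tcp_rot: [179.9, -0.0, -14.6]
ft_force: [-0.2, -0.7, 0.8]
finger_gap: 85.7
{'time': 6.45, 'joint_pos': [12.82, 16.06, 71.98, -0.07, 91.99, 117.41], 'tool_pos': [629.42, 195.18, 226.87], 'tcp_rot': [179.92, -0.0, -14.6], 'ft_force': [-0.17, -0.67, 0.82], 'wrist_torque': [-0.0, 0.02, 0.01], 'finger_gap': 85.71}
shift units [ 0.072 -0.023  1.837]
turn units [ 0.0002 -0.      0.0011]
```

View pics/v2.png

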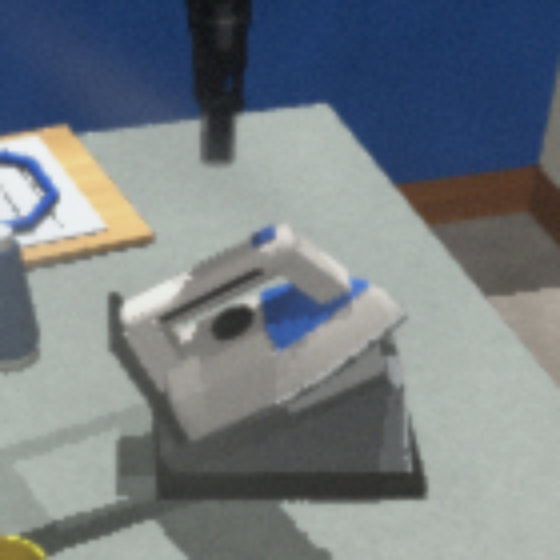

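```bash
python3 -m jog '[[[0.07,-0.02,0.4,0,0,0,1],[0,0,0.4,0,0,0,1],[0,0,0.4,0,0,0,1],[0,0,0.35,0,0,0,1],[0,0,0.3,0,0,0,1],[0,0,0,0,0,0,1]]]'
python3 -c "
from h import *
log();to([G[0],G[1],135],[180,0,-15])"
python3 -m jog '[[[0,0,0,0,0,0,0.6],[0,0,0,0,0,0,0.45]]]' 20
```

```text
time: 7.25
tool_pos: [632.7, 194.8, 132.9]
tcp_rot: [179.9, 0.2, -14.6]
ft_force: [0.8, -0.1, 0.5]
finger_gap: 85.2
{'time': 7.25, 'joint_pos': [12.68, 18.99, 78.26, -0.0, 82.93, 117.29], 'tool_pos': [632.75, 194.8, 132.86], 'tcp_rot': [179.92, 0.16, -14.61], 'ft_force': [0.77, -0.1, 0.48], 'wrist_torque': [-0.01, -0.02, 0.01], 'finger_gap': 85.19}
shift units [ 0.006 -0.011 -0.043]
turn units [0.0002 0.0004 0.0011]
time: 7.5
tool_pos: [634.6, 195.2, 136.3]
tcp_rot: [-179.9, -0.1, -14.6]
ft_force: [-0.5, -0.8, 0.2]
finger_gap: 51.6
```

```bash
python3 -m jog '[[[0,0,0,0,0,0,0.3],[0,0,0,0,0,0,0.2],[0,0,0,0,0,0,0],[0,0,0,0,0,0,0]]]' 20; python3 -c "
from h import *
log()"
```

```text
time: 8.0
tool_pos: [634.5, 195.6, 136.0]
tcp_rot: [-179.9, -0.1, -14.6]
ft_force: [0.6, 3.7, 5.7]
finger_gap: 28.4
{'time': 8.0, 'joint_pos': [12.69, 18.86, 78.09, 0.03, 82.94, 117.29], 'tool_pos': [634.51, 195.59, 136.01], 'tcp_rot': [-179.93, -0.09, -14.6], 'ft_force': [0.59, 3.67, 5.69], 'wrist_torque': [0.5, -0.09, 0.03], 'finger_gap': 28.4}
```

```bash
python3 -m jog '[[[0,0,0,0,0,0,0],[0,0,0,0,0,0,0],[0,0,0,0,0,0,0],[0,0,-0.1,0,0,0,0],[0,0,-0.15,0,0,0,0],[0,0,-0.2,0,0,0,0],[0,0,-0.25,0,0,0,0],[0,0,0,0,0,0,0],[0,0,0,0,0,0,0]]]' 60; python3 -c "
from h import *
log()"
```

```text
time: 9.12
tool_pos: [634.0, 195.0, 170.1]
tcp_rot: [-180.0, -0.0, -14.6]
ft_force: [1.1, -0.8, -5.8]
finger_gap: 24.0
{'time': 9.12, 'joint_pos': [12.68, 17.79, 75.81, -0.01, 86.38, 117.29], 'tool_pos': [634.03, 195.03, 170.08], 'tcp_rot': [-180.0, -0.03, -14.61], 'ft_force': [1.14, -0.84, -5.83], 'wrist_torque': [-0.02, -0.02, -0.01], 'finger_gap': 24.03}
```

```bash
python3 -m jog '[[[0,0,-0.4,0,0,0,0],[0,0,-0.4,0,0,0,0],[0,0,-0.4,0,0,0,0],[0,0,-0.3,0,0,0,0],[0,0,0,0,0,0,0],[0,0,0,0,0,0,0]]]'; python3 -c "
from h import *
log()
p2,_=save('side','side3')
cv2.imwrite('pics/v3.png',cv2.resize(p2[40:200,220:380],(560,560))[:,:,::-1])"
```

```text
time: 9.88
tool_pos: [633.5, 195.0, 244.1]
tcp_rot: [180.0, 0.1, -14.6]
ft_force: [-1.0, 0.8, -6.5]
finger_gap: 24.1
{'time': 9.88, 'joint_pos': [12.68, 16.54, 69.63, 0.0, 93.9, 117.29], 'tool_pos': [633.5, 195.0, 244.14], 'tcp_rot': [179.97, 0.07, -14.61], 'ft_force': [-1.01, 0.78, -6.47], 'wrist_torque': [0.06, 0.15, -0.03], 'finger_gap': 24.1}
```

View pics/v3.png

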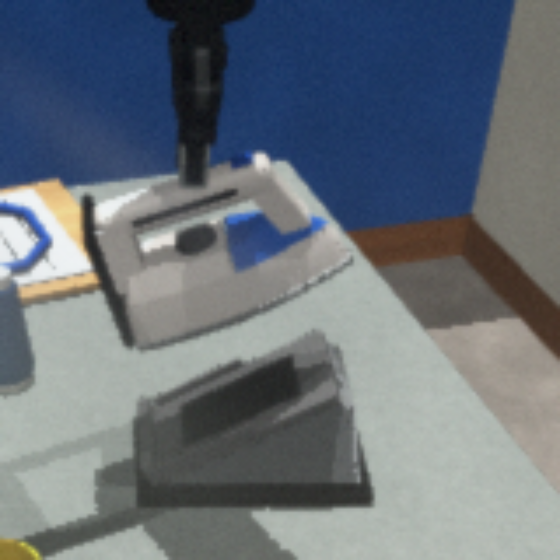

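```bash
cat > m.py <<'E'
from h import *
import sys
def meas(n,f,z0=130):
    P=cloud(n,np.load(f'pics/{f}_d.npy'));p=np.load(f'pics/{f}_p.npy').astype(int)
    s=telemetry.sense();R=Ro.from_euler('xyz',s['tcp_rot'],degrees=True)
    Q=R.inv().apply((P-s['tool_pos']).reshape(-1,3)).reshape(P.shape)
    return P,Q,p
E
python3 - <<'E'
from m import *
P,Q,p=meas('side','side3')
# tool frame: x forward, z down from TCP. print z, y along columns through the iron
for u in range(240,322,6):
    print(u,[(v,*Q[v,u].round(0).astype(int),p[v,u].tolist()) for v in range(78,112,3) if np.isfinite(Q[v,u,0]) and abs(Q[v,u,1])<80])
E
```

```text
240 []
246 [(99, np.int64(-75), np.int64(-18), np.int64(-5), [94, 93, 91]), (102, np.int64(-75), np.int64(0), np.int64(-6), [87, 86, 83]), (105, np.int64(-74), np.int64(16), np.int64(-5), [50, 51, 51]), (108, np.int64(-74), np.int64(34), np.int64(-6), [42, 42, 42]), (111, np.int64(-74), np.int64(36), np.int64(2), [39, 40, 43])]
252 [(99, np.int64(-58), np.int64(7), np.int64(-18), [236, 240, 240]), (102, np.int64(-58), np.int64(11), np.int64(-11), [174, 171, 165]), (105, np.int64(-58), np.int64(16), np.int64(-5), [142, 138, 135]), (108, np.int64(-58), np.int64(15), np.int64(4), [140, 135, 131]), (111, np.int64(-58), np.int64(15), np.int64(13), [145, 140, 135])]
258 [(96, np.int64(-42), np.int64(-1), np.int64(-23), [224, 228, 229]), (99, np.int64(-43), np.int64(14), np.int64(-22), [179, 174, 170]), (102, np.int64(-42), np.int64(15), np.int64(-13), [132, 128, 127]), (105, np.int64(-42), np.int64(14), np.int64(-4), [115, 114, 111]), (108, np.int64(-42), np.int64(9), np.int64(8), [110, 109, 108]), (111, np.int64(-42), np.int64(20), np.int64(10), [133, 131, 126])]
264 [(93, np.int64(-26), 
[... 3799 characters left out ...]
4), np.int64(5), [39, 66, 121]), (111, np.int64(72), np.int64(19), np.int64(11), [69, 86, 123])]
306 [(99, np.int64(88), np.int64(-2), np.int64(-14), [191, 187, 181]), (102, np.int64(86), np.int64(11), np.int64(-12), [135, 133, 127]), (105, np.int64(88), np.int64(7), np.int64(0), [82, 97, 126]), (108, np.int64(89), np.int64(10), np.int64(7), [89, 102, 127]), (111, np.int64(89), np.int64(12), np.int64(15), [136, 134, 130])]
312 [(105, np.int64(106), np.int64(0), np.int64(3), [139, 141, 149]), (108, np.int64(106), np.int64(4), np.int64(10), [180, 175, 170]), (111, np.int64(106), np.int64(9), np.int64(17), [171, 164, 161])]
318 [(111, np.int64(125), np.int64(-4), np.int64(24), [165, 161, 156])]
```

```bash
python3 - <<'E'
from m import *
c=camera_params('side');K=np.array(c['K']);E=np.linalg.inv(c['extrinsics'])
s=telemetry.sense();R=Ro.from_euler('xyz',s['tcp_rot'],degrees=True)
for z in(0,-10,-19,-40,-60):
  for y in(0,20):
    w=s['tool_pos']+R.apply([0,y,z]);q=K@(E[:3,:3]@w+E[:3,3]);print(y,z,(q[:2]/q[2]).round(1))
p2=np.load('pics/side3_p.npy')
cv2.imwrite('pics/v4.png',cv2.resize(p2[60:115,240:320],(800,550),interpolation=cv2.INTER_NEAREST)[:,:,::-1])
E
```

```text
0 0 [273.4 103.8]
20 0 [273.8 107.5]
0 -10 [273.5 100.5]
20 -10 [273.9 104.1]
0 -19 [273.7  97.4]
20 -19 [274.1 101. ]
0 -40 [274.   90.2]
20 -40 [274.5  93.7]
0 -60 [274.4  83.1]
20 -60 [274.8  86.6]
```

View pics/v4.png

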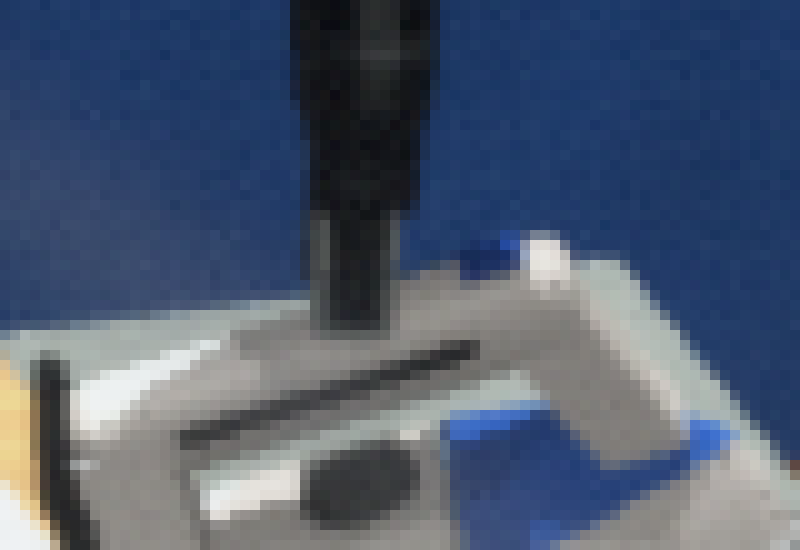

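```bash
python3 - <<'E'
from m import *
P=cloud('side',np.load('pics/side2_d.npy'))
R=Ro.from_euler('xyz',[179.92,0,-14.6],degrees=True);Q=R.inv().apply((P-np.array([629.4,195.2,226.9])).reshape(-1,3)).reshape(P.shape)
p=np.load('pics/side2_p.npy')
for v in range(62,112,3): print(v,[(u,*Q[v,u].round(0).tolist(),p[v,u].tolist()) for u in(270,275,280)])
P3=cloud('side',np.load('pics/side3_d.npy'));s=telemetry.sense();R=Ro.from_euler('xyz',s['tcp_rot'],degrees=True);Q=R.inv().apply((P3-s['tool_pos']).reshape(-1,3)).reshape(P.shape)
for v in range(40,96,3): print(v,[(u,*Q[v,u].round(0).tolist()) for u in(273,276)])
E
```

```text
62 [(270, -11.0, 19.0, -141.0, [20, 20, 24]), (275, -1.0, 48.0, -153.0, [34, 35, 40]), (280, 13.0, 23.0, -143.0, [20, 21, 26])]
65 [(270, -10.0, 18.0, -133.0, [20, 23, 24]), (275, -2.0, 68.0, -154.0, [66, 66, 70]), (280, 10.0, 66.0, -153.0, [29, 31, 35])]
68 [(270, -11.0, 23.0, -128.0, [15, 18, 22]), (275, -2.0, 70.0, -148.0, [40, 42, 45]), (280, 10.0, 68.0, -147.0, [21, 22, 27])]
71 [(270, -10.0, 17.0, -117.0, [24, 24, 28]), (275, -1.0, 68.0, -140.0, [40, 42, 42]), (280, 10.0, 70.0, -140.0, [24, 25, 28])]
74 [(270, -11.0, 40.0, -120.0, [30, 29, 30]), (275, -1.0, 69.0, -133.0, [26, 29, 29]), (280, 11.0, 70.0, -133.0, [23, 28, 31])]
77 [(270, -11.0, 42.0, -113.0, [26, 27, 32]), (275, -1.0, 70.0, -126.0, [24, 21, 27]), (280, 11.0, 71.0, -126.0, [19, 24, 34])]
80 [(270, -11.0, 46.0, -107.0, [29, 32, 32]), (275, 8.0, -41.0, -66.0, [24, 28, 33]), (280, 12.0, 71.0, -119.0, [25, 31, 46])]
83 [(270, -11.0, 53.0, -103.0, [26, 30, 33]), (275, 0.0, 65.0, -108.0, [23, 25, 28]), (280, 12.0, 72.0, -111.0, [32, 41, 57])]
86 [(270, -12.0, 71.0, -103.0, [38, 43, 52]), (275, 0.0, 73.0, -104.0, [29, 33
[... 1513 characters left out ...]
, -3.0, 46.0, -145.0)]
61 [(273, -8.0, 32.0, -132.0), (276, -3.0, 53.0, -141.0)]
64 [(273, -10.0, 62.0, -137.0), (276, -3.0, 65.0, -138.0)]
67 [(273, -10.0, 64.0, -131.0), (276, -3.0, 66.0, -132.0)]
70 [(273, -9.0, 59.0, -121.0), (276, -2.0, 62.0, -123.0)]
73 [(273, -9.0, 55.0, -112.0), (276, -1.0, 53.0, -111.0)]
76 [(273, -8.0, 50.0, -102.0), (276, 0.0, 36.0, -96.0)]
79 [(273, -7.0, 45.0, -92.0), (276, 0.0, 41.0, -90.0)]
82 [(273, -6.0, 26.0, -75.0), (276, 2.0, 27.0, -76.0)]
85 [(273, -5.0, 25.0, -67.0), (276, 2.0, 27.0, -68.0)]
88 [(273, -5.0, 27.0, -59.0), (276, 3.0, 27.0, -59.0)]
91 [(273, -4.0, 24.0, -50.0), (276, 3.0, 24.0, -50.0)]
94 [(273, -3.0, 11.0, -35.0), (276, 5.0, 12.0, -35.0)]
```

```bash
python3 -m jog '[[[0.05,0,0,0,0.01,0,0],[0.04,0,0,0,0.01,0,0],[0,0,0,0,0.0105,0,0],[0,0,0,0,0,0,0],[0,0,0,0,0,0,0]]]'; cat >> m.py <<'E'
def bar(n,f):
    "bar side face points in world, projected in vertical plane of yaw"
    P=cloud(n,np.load(f'pics/{f}_d.npy')).reshape(-1,3);p=np.load(f'pics/{f}_p.npy').reshape(-1,3).astype(int)
    yaw=np.radians(telemetry.sense()['tcp_rot'][2]);return P,p
E
python3 - <<'E'
from h import *
log()
p,d=save('side','side4');P=cloud('side',d)
s=telemetry.sense();c,sn=np.cos(np.radians(-15)),np.sin(np.radians(-15))
D=P-s['tool_pos'];X=D[...,0]*c+D[...,1]*sn;Yv=-D[...,0]*sn+D[...,1]*c;Zv=D[...,2]
m=(abs(X)<130)&(abs(Yv)<55)&(abs(Zv)<130)&(p.min(2)>95)
# top profile & sole profile per X bin
for x in range(-90,140,10):
    k=m&(abs(X-x)<4)
    if k.sum()>3: print(x,np.round([Zv[k].max(),Zv[k].min()],0), np.round(Yv[k].mean()))
cv2.imwrite('pics/v5.png',cv2.resize(p[40:200,220:380],(560,560))[:,:,::-1])
E
```

```text
time: 10.55
tool_pos: [637.7, 193.9, 244.4]
tcp_rot: [180.0, -10.8, -14.6]
ft_force: [1.0, 1.8, -6.7]
finger_gap: 24.0
{'time': 10.55, 'joint_pos': [15.83, 7.17, 81.0, -5.54, 82.51, 120.7], 'tool_pos': [637.72, 193.87, 244.41], 'tcp_rot': [179.97, -10.84, -14.6], 'ft_force': [1.02, 1.76, -6.68], 'wrist_torque': [0.1, 0.49, -0.03], 'finger_gap': 24.01}
-80 [  4. -18.] -9.0
-70 [ 11. -19.] -12.0
-60 [ 15. -54.] -15.0
-50 [ 19. -90.] -16.0
-40 [ 25. -80.] -18.0
-30 [ 31. -93.] -19.0
-20 [ 49. -93.] -19.0
-10 [ 38. -89.] -24.0
0 [ 53. -82.] -27.0
10 [ 48. -78.] -24.0
20 [ 54. -74.] -21.0
30 [ 56. -70.] -23.0
40 [ 61. -65.] -21.0
50 [ 58. -59.] -21.0
60 [ 47. -55.] -19.0
70 [ 36. -52.] -17.0
80 [ 27. -46.] -14.0
90 [ 18. -42.] -12.0
100 [ 10. -38.] -9.0
110 [  6. -30.] -5.0
120 [  -2. -129.] 0.0
130 [-15. -22.] 2.0
```

View pics/v5.png

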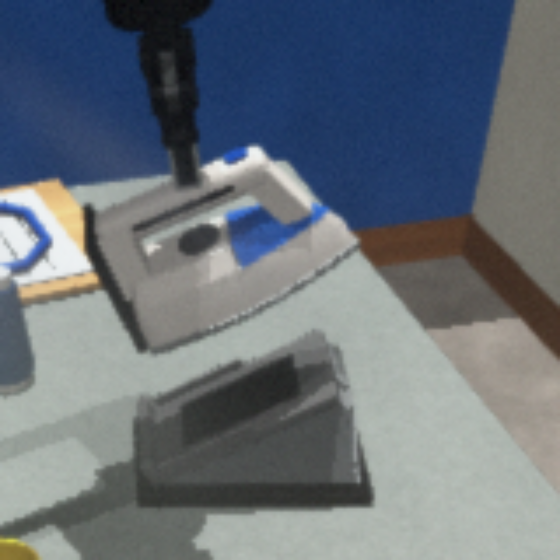

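```bash
python3 -m jog '[[[0.1,0,0,0,0.0085,0,0],[0.08,0,0,0,0.0085,0,0],[-0.11,0,0.37,0,0,0,0],[-0.11,0,0.37,0,0,0,0],[-0.11,0,0.37,0,0,0,0],[-0.11,0,0.36,0,0,0,0],[-0.08,0,0.25,0,0,0,0],[0,0,0,0,0,0,0]]]'; python3 - <<'E'
from h import *
log()
p,d=save('side','side5');P=cloud('side',d)
s=telemetry.sense();c,sn=np.cos(np.radians(-15)),np.sin(np.radians(-15))
D=P-s['tool_pos'];X=D[...,0]*c+D[...,1]*sn;Yv=-D[...,0]*sn+D[...,1]*c;Zv=D[...,2]
m=(abs(X)<130)&(abs(Yv)<55)&(abs(Zv)<130)&(p.min(2)>95)
print([(x,Zv[m&(abs(X-x)<4)].max().round()) for x in range(-80,130,10)])
E
```

```text
time: 11.6
tool_pos: [646.1, 191.3, 155.0]
tcp_rot: [179.9, -16.9, -14.6]
ft_force: [-0.5, 0.1, -6.3]
finger_gap: 23.9
{'time': 11.6, 'joint_pos': [17.49, 5.71, 92.98, -9.76, 67.18, 124.77], 'tool_pos': [646.08, 191.26, 155.04], 'tcp_rot': [179.9, -16.94, -14.58], 'ft_force': [-0.45, 0.08, -6.28], 'wrist_torque': [0.11, 0.7, -0.03], 'finger_gap': 23.89}
[(-80, np.float64(-0.0)), (-70, np.float64(8.0)), (-60, np.float64(128.0)), (-50, np.float64(111.0)), (-40, np.float64(94.0)), (-30, np.float64(60.0)), (-20, np.float64(37.0)), (-10, np.float64(71.0)), (0, np.float64(47.0)), (10, np.float64(50.0)), (20, np.float64(52.0)), (30, np.float64(61.0)), (40, np.float64(61.0)), (50, np.float64(52.0)), (60, np.float64(44.0)), (70, np.float64(34.0)), (80, np.float64(28.0)), (90, np.float64(17.0)), (100, np.float64(14.0)), (110, np.float64(9.0)), (120, np.float64(-1.0))]
```

```bash
cat > icp.py <<'E'
from h import *
from scipy.spatial import cKDTree
from scipy.optimize import least_squares
def model():
    F=frame(-15);M=[]
    for n in('top','side'):
        P=cloud(n,np.load(f'pics/{n}0_d.npy')).reshape(-1,3);P=P[np.isfinite(P[:,0])]
        q=(P-G)@F
        M.append(q[(q[:,2]>-88)&(q[:,2]<18)&(abs(q[:,1])<45)&(q[:,0]>-84)&(q[:,0]<116)])
    return np.vstack(M)
def fit(f,g0,pitch0,yaw=-15,n='side'):
    "pose of iron (grip pos, pitch) from saved depth"
    M=model();P=cloud(n,np.load(f'pics/{f}_d.npy')).reshape(-1,3);P=P[np.isfinite(P[:,0])]
    T=cKDTree(M);g0=np.array(g0,float)
    x=np.r_[g0,pitch0,yaw]
    for k in range(8):
        q=(P-x[:3])@frame(x[4],x[3]);m=(q[:,2]>-88)&(q[:,2]<18)&(abs(q[:,1])<45)&(q[:,0]>-84)&(q[:,0]<116)
        d=T.query(q)[0];m&=d<(25 if k<3 else 10);S=P[m]
        r=lambda x:T.query((S-x[:3])@frame(x[4],x[3]))[0]
        x=least_squares(r,x,loss='soft_l1',f_scale=2,x_scale=[10,10,10,5,5],diff_step=1e-3).x
    return x.round(1),m.sum(),np.median(r(x)).round(2)
E
python3 - <<'E'
from icp import *
print(G,fit('side0',G+[3,3,-3],27))
print(fit('side3',[630,195,267],20)); print(fit('side4',[631,195,267],25));print(fit('side5',[635,194,180],28))
E
```

```text
[633.18794064 195.27265624 154.19426564] (array([633.1, 195.1, 154.2,  30. , -15. ]), np.int64(2193), np.float64(0.16))
(array([628.4, 194. , 264.3,  18.7, -14.3]), np.int64(2443), np.float64(1.88))
(array([626.7, 194.3, 263.6,  24.8, -14.1]), np.int64(2463), np.float64(1.86))
(array([633.1, 192. , 174.1,  27.2, -14.2]), np.int64(2203), np.float64(1.92))
```

```bash
python3 -m jog '[[[0.04,-0.06,0,0,0.008,0,0],[-0.05,0,0.13,0,0,0,0],[-0.04,0,0.1,0,0,0,0],[0,0,0,0,0,0,0]]]'; python3 -m jog '[[[-0.01,0,0.04,0,0,0,0],[-0.01,0,0.04,0,0,0,0]]]'; python3 -m jog '[[[-0.01,0,0.04,0,0,0,0],[0,0,0,0,0,0,0]]]'; python3 -c "
from icp import *
save('side','side6');print(fit('side6',[633,194,160],29))"
```

```text
time: 12.15
tool_pos: [648.9, 193.8, 144.5]
tcp_rot: [180.0, -19.9, -14.6]
ft_force: [0.1, -0.2, -6.5]
finger_gap: 23.8
time: 12.4
tool_pos: [650.2, 193.9, 141.5]
tcp_rot: [-180.0, -20.0, -14.6]
ft_force: [-0.7, -0.6, -5.6]
finger_gap: 23.4
time: 12.65
tool_pos: [649.9, 193.9, 139.0]
tcp_rot: [180.0, -20.0, -14.6]
ft_force: [0.1, -0.3, -5.8]
finger_gap: 23.5
(array([635.5, 194.8, 157. ,  29.8, -14. ]), np.int64(2158), np.float64(1.83))
```

```bash
python3 -m jog '[[[-0.02,0,0.04,0,0,0,0],[-0.02,0,0.02,0,0,0,0],[0,0,0,0,0,0,0]]]'; python3 -m jog '[[[-0.02,0,0.03,0,0,0,0],[0,0,0,0,0,0,0]]]'
```

```text
time: 13.08
tool_pos: [650.7, 194.8, 138.0]
tcp_rot: [-179.9, -20.2, -14.6]
ft_force: [0.8, 2.4, 5.7]
finger_gap: 23.4
time: 13.32
tool_pos: [651.2, 195.3, 137.7]
tcp_rot: [-179.8, -20.3, -14.6]
ft_force: [-0.6, 2.9, 11.4]
finger_gap: 23.5
```

```bash
python3 -m jog '[[[0,0,0,0,0,0,0.4],[0,0,0,0,0,0,0.6],[0,0,0,0,0,0,1],[0,0,0,0,0,0,1],[0,0,-0.5,0,0,0,1],[0,0,-0.5,0,0,0,1],[0,0,-0.3,0,-0.028,0,1],[0,0,0,0,-0.028,0,1],[0,0,0,0,0,0,1]]]' 20; python3 - <<'E'
from icp import *
log()
p,d=save('side','side7');x=fit('side7',[633,194,156],29);print(x)
to(np.r_[x[0][:2],145],[180,0,x[0][4]])
cv2.imwrite('pics/v6.png',cv2.resize(p[40:200,220:380],(560,560))[:,:,::-1])
E
```

```text
time: 14.45
tool_pos: [628.7, 198.1, 191.4]
tcp_rot: [179.9, 0.5, -14.8]
ft_force: [-1.0, 0.2, -0.6]
finger_gap: 85.5
{'time': 14.45, 'joint_pos': [12.97, 17.19, 74.3, 0.11, 89.02, 117.74], 'tool_pos': [628.67, 198.08, 191.41], 'tcp_rot': [179.85, 0.5, -14.78], 'ft_force': [-0.99, 0.23, -0.63], 'wrist_torque': [-0.02, -0.02, 0.02], 'finger_gap': 85.46}
(array([633.3, 195.9, 153.7,  29.8, -14.2]), np.int64(2195), np.float64(1.75))
shift units [0.121 0.026 0.946]
turn units [ 0.0003  0.0009 -0.0015]
```

View pics/v6.png

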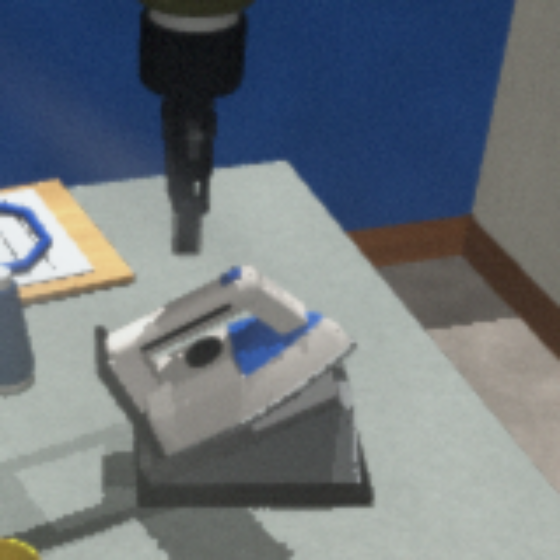

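```bash
python3 - <<'E'
from m import *
P,Q,p=meas('side','side7')
k=(abs(Q[...,0])<15)&(Q[...,1]>30)&(Q[...,1]<75)&(Q[...,2]<-20)&(Q[...,2]>-200)
print(np.sort(Q[k][:,2])[-12:].round(1), np.median(Q[k&(Q[...,2]>-75)],0))
P,Q,p=meas('top','top0')
E
python3 -m jog '[[[0.12,0.03,0.4,0,0,0,1],[0,0,0.4,0,0,0,1],[0,0,0.4,0,0,0,1],[0,0,0.3,0,0,0,1],[0,0,0,0,0,0,1]]]'; python3 -m jog '[[[0,0,0.3,0,0,0,1],[0,0,0.26,0,0,0,1],[0,0,0,0,0,0,1]]]'; python3 -c "
from h import *
log()"
```

```text
[-57.7 -57.6 -56.1 -55.1 -54.9 -54.7 -54.2 -53.5 -53.1 -53.  -52.5 -51.8] [  1.48040478  52.18977572 -64.09959155]
time: 15.12
tool_pos: [631.0, 196.8, 118.0]
tcp_rot: [179.9, 0.3, -14.6]
ft_force: [-0.4, -0.8, 0.5]
finger_gap: 84.9
time: 15.5
tool_pos: [631.3, 196.7, 90.1]
tcp_rot: [179.9, 0.3, -14.6]
ft_force: [1.3, -0.5, 0.1]
finger_gap: 85.1
{'time': 15.5, 'joint_pos': [12.81, 20.82, 80.58, 0.09, 78.94, 117.41], 'tool_pos': [631.27, 196.69, 90.08], 'tcp_rot': [179.92, 0.33, -14.61], 'ft_force': [1.26, -0.51, 0.06], 'wrist_torque': [0.02, -0.02, -0.05], 'finger_gap': 85.13}
```

```bash
python3 -m jog '[[[0.04,0,0,0,0,0,0.6],[0,0,0,0,0,0,0.4],[0,0,0,0,0,0,0.2],[0,0,0,0,0,0,0],[0,0,0,0,0,0,0]]]' 20;  python3 -m jog '[[[0,0,0,0,0,0,0],[0,0,0,0,0,0,0]]]' 50; python3 -m jog '[[[0,0,-0.1,0,0,0,0],[0,0,-0.15,0,0,0,0],[0,0,-0.2,0,0,0,0],[0,0,-0.2,0,0,0,0],[0,0,0,0,0,0,0],[0,0,0,0,0,0,0]]]'; python3 - <<'E'
from icp import *
log()
p,d=save('side','side8');x=fit('side8',[633,194,185],29);print(x)
cv2.imwrite('pics/v7.png',cv2.resize(p[40:200,220:380],(560,560))[:,:,::-1])
E
```

```text
time: 16.12
tool_pos: [634.7, 196.8, 92.4]
tcp_rot: [-180.0, 0.1, -14.6]
ft_force: [1.3, 1.7, -0.9]
finger_gap: 29.5
time: 16.38
tool_pos: [634.7, 196.7, 92.5]
tcp_rot: [-180.0, 0.1, -14.6]
ft_force: [1.1, 2.3, 1.3]
finger_gap: 29.2
time: 17.12
tool_pos: [634.4, 196.4, 124.5]
tcp_rot: [180.0, 0.2, -14.6]
ft_force: [-0.5, 0.6, -6.7]
finger_gap: 29.5
{'time': 17.12, 'joint_pos': [12.73, 19.6, 78.39, 0.08, 82.17, 117.33], 'tool_pos': [634.42, 196.43, 124.54], 'tcp_rot': [180.0, 0.18, -14.61], 'ft_force': [-0.53, 0.63, -6.73], 'wrist_torque': [0.04, 0.19, -0.01], 'finger_gap': 29.54}
(array([632.6, 194. , 186.5,  29.4, -15.1]), np.int64(2153), np.float64(1.84))
```

View pics/v7.png

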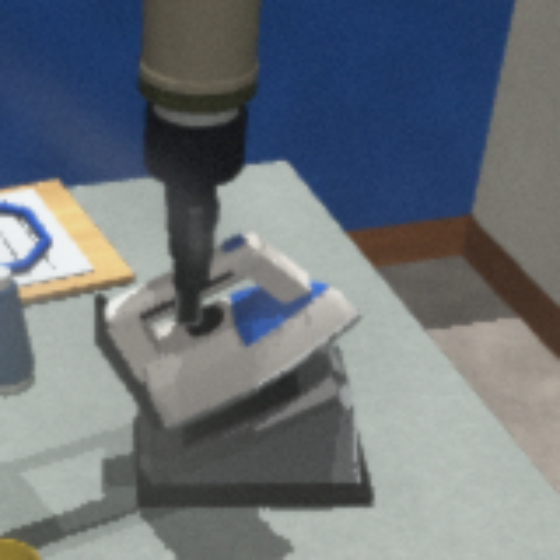

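```bash
cat >> kin.py <<'E'
def final(alpha,down,h,C=np.array([679.,-152.5])):
    u=np.array([np.cos(np.radians(alpha)),np.sin(np.radians(alpha))])
    g=np.r_[C-42*u,h+79];R=trot(alpha,down);return g+62*R.apply([0,0,1]),R
E
cat > s2.py <<'E'
from kin import *
for down in (30,):
  for al in(0,10,20,30,40,50,60):
    x=telemetry.sense()['joint_pos'];x=[-15,15,70,0,95,90-al-15]
    out=[]
    p,R=final(al,down,140)
    for dn in(80,70,60,50,40,30):
        R=trot(al,dn);b=ik(p,R,x);x=b[0];out.append((x.round(0).astype(int).tolist(),b[1].round(1)))
    for h in (90,36,5):
        p,R=final(al,down,h);b=ik(p,R,x);x=b[0];out.append((h,x.round(0).astype(int).tolist(),b[1].round(1)))
    print(al,p.round(),out[0],out[2],out[5:])
E
python3 s2.py
```

```text
0 [ 691. -152.   53.] ([-18, 14, 79, 3, 77, 71], np.float64(0.0)) ([-23, -4, 103, 14, 54, 61], np.float64(0.0)) [([-32, -17, 131, 71, 29, 4], np.float64(0.0)), (90, [-32, -11, 132, 85, 27, -11], np.float64(0.0)), (36, [-32, -2, 132, 101, 28, -29], np.float64(0.0)), (5, [-32, 3, 132, 109, 29, -39], np.float64(0.0))]
10 [ 691. -150.   53.] ([-19, 14, 79, 5, 78, 60], np.float64(0.0)) ([-26, -2, 101, 21, 58, 46], np.float64(0.0)) [([-39, -11, 126, 72, 43, -6], np.float64(0.0)), (90, [-39, -5, 127, 80, 41, -16], np.float64(0.0)), (36, [-39, 3, 127, 88, 41, -27], np.float64(0.0)), (5, [-39, 7, 127, 93, 41, -34], np.float64(0.0))]
20 [ 690. -149.   53.] ([-20, 15, 78, 7, 79, 49], np.float64(0.0)) ([-29, 1, 98, 25, 62, 33], np.float64(0.0)) [([-43, -4, 120, 70, 55, -12], np.float64(0.0)), (90, [-43, 2, 120, 75, 53, -20], np.float64(0.0)), (36, [-43, 9, 120, 80, 52, -28], np.float64(0.0)), (5, [-43, 13, 120, 83, 51, -33], np.float64(0.0))]
30 [ 689. -147.   53.] ([-21, 16, 77, 8, 81, 39], np.float64(0.0)) ([-31, 5, 94, 28, 68, 21], np.float64(0.0)) [([-46, 4, 111, 67, 66, -17], np.float64(0.0
[... 397 characters left out ...]
, -31], np.float64(0.0)), (5, [-47, 26, 102, 68, 69, -34], np.float64(0.0))]
50 [ 687. -144.   53.] ([-21, 19, 73, 10, 85, 18], np.float64(0.0)) ([-33, 14, 84, 30, 79, 2], np.float64(0.0)) [([-46, 21, 92, 60, 84, -23], np.float64(0.0)), (90, [-46, 25, 93, 60, 81, -27], np.float64(0.0)), (36, [-46, 30, 93, 61, 79, -32], np.float64(0.0)), (5, [-46, 33, 92, 62, 78, -34], np.float64(0.0))]
60 [ 685. -142.   53.] ([-22, 20, 72, 10, 87, 8], np.float64(0.0)) ([-33, 19, 78, 30, 85, -6], np.float64(0.0)) [([-45, 29, 82, 57, 92, -25], np.float64(0.0)), (90, [-45, 33, 82, 57, 90, -29], np.float64(0.0)), (36, [-45, 37, 82, 57, 87, -33], np.float64(0.0)), (5, [-45, 40, 82, 57, 86, -35], np.float64(0.0))]
```

```bash
python3 -m jog '[[[0,0,-0.5,0,0,0,0],[0,0,-0.8,0,0,0,0],[0,0,-0.8,0,0,0,0],[0,0,-0.6,0,0,0,0],[0,0,-0.3,0,0,0,0],[0,0,0,0,0,0,0]]]'
```

```text
time: 17.92
tool_pos: [635.4, 196.4, 275.1]
tcp_rot: [-180.0, 0.1, -14.6]
ft_force: [0.2, -0.7, -6.7]
finger_gap: 29.5
```

```bash
python3 -m jog '[[[0.15,0.35,0,0,0,0,0],[0.3,0.69,0,0,0,0,0],[0.3,0.69,0,0,0,0,0],[0.3,0.69,0,0,0,0,0],[0.3,0.69,0,0,0,0,0],[0.3,0.69,0,0,0,0,0],[0.3,0.69,0,0,0,0,0],[0.3,0.69,0,0,0,0,0],[0.3,0.69,0,0,0,0,0],[0.15,0.35,0,0,0,0,0],[0.05,0.12,0,0,0,0,0]]]'
python3 -m jog '[[[0,0,0,0,0,-0.015,0],[0,0,0,0,0,-0.0227,0],[0,0,0,0,0,-0.0227,0],[0,0,0,0,0,-0.0227,0],[0,0,0,0,0,-0.0227,0],[0,0,0,0,0,-0.0227,0],[0,0,0,0,0,-0.0227,0],[0,0,0,0,0,0,0]]]'
python3 -m jog '[[[0,0,0,0,0.01,0,0],[0,0,0,0,0.02,0,0],[0,0,0,0,0.02,0,0],[0,0,0,0,0.02,0,0],[0,0,0,0,0.02,0,0],[0,0,0,0,0.02,0,0],[0,0,0,0,0.02,0,0],[0,0,0,0,0.02,0,0],[0,0,0,0,0.0167,0,0],[0,0,0,0,0,0,0],[0,0,0,0,0,0,0]]]'
python3 - <<'E'
from kin import *
log()
p,R=final(40,30,110);print(p,R.as_euler('xyz',degrees=True));to(p,R.as_euler('xyz',degrees=True))
a,_=save('top','top9');b,_=save('side','side9')
cv2.imwrite('pics/v8.png',np.hstack([cv2.resize(a[80:240,220:420],(400,320)),cv2.resize(b[100:380,210:490],(320,320))])[:,:,::-1])
E
```

```text
time: 19.3
tool_pos: [687.3, -146.5, 272.4]
tcp_rot: [-180.0, 0.3, -14.7]
ft_force: [0.9, 0.0, -5.7]
finger_gap: 29.6
time: 20.3
tool_pos: [687.9, -143.9, 273.8]
tcp_rot: [-179.8, 0.1, 39.9]
ft_force: [-0.8, 0.3, -5.8]
finger_gap: 29.3
time: 21.68
tool_pos: [688.3, -145.1, 274.6]
tcp_rot: [-179.7, -59.8, 39.5]
ft_force: [0.1, 0.4, -4.8]
finger_gap: 29.6
{'time': 21.68, 'joint_pos': [-46.45, 6.28, 99.22, 61.37, 79.19, -11.56], 'tool_pos': [688.3, -145.07, 274.63], 'tcp_rot': [-179.69, -59.75, 39.53], 'ft_force': [0.08, 0.45, -4.77], 'wrist_torque': [-0.99, 1.17, -0.04], 'finger_gap': 29.62}
[ 687.95779818 -144.98351485  158.        ] [180. -60.  40.]
shift units [-2.017e+00  1.000e-03  1.171e+00]
turn units [ 0.0002  0.0007 -0.0007]
```

View pics/v8.png

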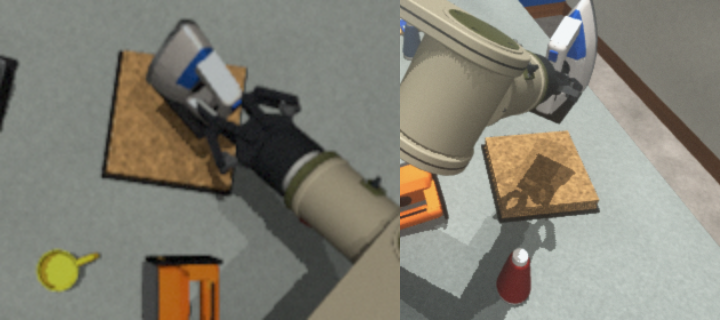

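```bash
python3 -m jog '[[[-0.3,0,0.17,0,0,0,0],[-0.5,0,0.29,0,0,0,0],[-0.5,0,0.29,0,0,0,0],[-0.5,0,0.29,0,0,0,0],[-0.5,0,0.29,0,0,0,0],[-0.4,0,0.23,0,0,0,0],[-0.15,0,0.09,0,0,0,0],[0,0,0,0,0,0,0],[0,0,0,0,0,0,0]]]'
python3 - <<'E'
from icp import *
log()
s=telemetry.sense();R=Ro.from_euler('xyz',s['tcp_rot'],degrees=True);g=s['tool_pos']-62*R.apply([0,0,1]);print(g)
for n in('top','side'):
    save(n,n+'10');x=fit(n+'10',g,89.9,40,n);print(n,x,'heel',x[0][:3]+frame(x[0][4],x[0][3])@[-79,0,-42])
E
```

```text
time: 22.9
tool_pos: [688.4, -145.3, 110.8]
tcp_rot: [-179.9, -59.9, 39.8]
ft_force: [-0.9, 0.1, -5.8]
finger_gap: 29.5
{'time': 22.9, 'joint_pos': [-46.52, 19.92, 102.97, 65.65, 71.44, -27.83], 'tool_pos': [688.42, -145.28, 110.81], 'tcp_rot': [-179.93, -59.93, 39.76], 'ft_force': [-0.87, 0.13, -5.81], 'wrist_torque': [-1.05, 1.24, -0.08], 'finger_gap': 29.46}
[ 647.22322863 -179.657636    141.87970836]
top (array([ 649.6, -174.8,  141. ,   86.5,   34.5]), np.int64(976), np.float64(3.42)) heel [ 680.17411482 -153.78699306   59.58331226]
side (array([ 649.8, -182.1,  139.8,   87.9,   39.3]), np.int64(1872), np.float64(1.76)) heel [ 680.0393071  -157.34941393   59.31402113]
```

```bash
python3 -m jog '[[[0,-0.07,0,0,0.004,0,0],[-0.09,0,0.05,0,0,0,0],[-0.09,0,0.05,0,0,0,0],[-0.06,0,0.035,0,0,0,0],[0,0,0,0,0,0,0]]]'; python3 -m jog '[[[-0.026,0,0.015,0,0,0,0],[-0.026,0,0.015,0,0,0,0],[0,0,0,0,0,0,0]]]';  python3 -m jog '[[[-0.026,0,0.015,0,0,0,0],[0,0,0,0,0,0,0]]]'; python3 -c "
from icp import *
log();save('side','side11');x=fit('side11',[650,-179,122],89,40);print(x,'heel',x[0][:3]+frame(x[0][4],x[0][3])@[-79,0,-42])"
```

```text
time: 23.62
tool_pos: [685.4, -141.8, 95.2]
tcp_rot: [-179.6, -61.3, 39.5]
ft_force: [-0.2, 1.3, -6.3]
finger_gap: 29.3
time: 24.0
tool_pos: [685.6, -141.9, 92.7]
tcp_rot: [-179.7, -61.3, 39.5]
ft_force: [-0.6, 0.1, -5.9]
finger_gap: 29.9
time: 24.25
tool_pos: [685.6, -141.8, 91.1]
tcp_rot: [-179.7, -61.3, 39.5]
ft_force: [0.0, 0.7, -6.6]
finger_gap: 29.5
{'time': 24.25, 'joint_pos': [-46.99, 22.38, 103.58, 67.65, 71.33, -31.28], 'tool_pos': [685.61, -141.83, 91.09], 'tcp_rot': [-179.67, -61.34, 39.54], 'ft_force': [0.03, 0.74, -6.64], 'wrist_torque': [-1.02, 1.3, 0.04], 'finger_gap': 29.48}
(array([ 646.5, -182. ,  116.7,   89.2,   40.5]), np.int64(2022), np.float64(2.0)) heel [ 677.59520037 -155.44218996   37.12128903]
```

```bash
for i in 1; do python3 -m jog '[[[-0.017,0,0.01,0,0,0,0],[-0.017,0,0.01,0,0,0,0],[0,0,0,0,0,0,0]]]'; python3 -m jog '[[[-0.017,0,0.01,0,0,0,0],[0,0,0,0,0,0,0]]]'; done
```

```text
time: 24.68
tool_pos: [685.6, -141.8, 89.1]
tcp_rot: [-179.7, -61.3, 39.5]
ft_force: [0.4, -0.0, -6.2]
finger_gap: 29.4
time: 24.92
tool_pos: [685.9, -141.9, 88.6]
tcp_rot: [-179.7, -61.4, 39.6]
ft_force: [-0.2, 0.7, -4.5]
finger_gap: 29.5
```

```bash
python3 -m jog '[[[-0.01,0,0.006,0,0,0,0],[0,0,0,0,0,0,0]]]'; python3 -m jog '[[[-0.01,0,0.006,0,0,0,0],[0,0,0,0,0,0,0]]]'; python3 -c "
from h import *
log()"
```

```text
time: 25.18
tool_pos: [686.0, -141.9, 88.4]
tcp_rot: [-179.8, -61.4, 39.6]
ft_force: [-2.3, -0.5, -1.1]
finger_gap: 29.3
time: 25.42
tool_pos: [686.1, -142.1, 88.1]
tcp_rot: [-179.8, -61.4, 39.6]
ft_force: [-4.7, -1.3, 4.5]
finger_gap: 29.5
{'time': 25.42, 'joint_pos': [-46.99, 22.8, 103.5, 67.83, 71.21, -31.68], 'tool_pos': [686.13, -142.05, 88.05], 'tcp_rot': [-179.8, -61.41, 39.65], 'ft_force': [-4.71, -1.32, 4.52], 'wrist_torque': [0.06, 0.17, 0.41], 'finger_gap': 29.53}
```

```bash
python3 -m jog '[[[0,0,0,0,-0.001,0,0],[0,0,0,0,0,0,0]]]'; python3 -c "
from icp import *
log();save('side','side12');x=fit('side12',[646,-182,116],89,40);print(x,'heel',x[0][:3]+frame(x[0][4],x[0][3])@[-79,0,-42])"
```

```text
time: 25.68
tool_pos: [686.2, -142.0, 88.1]
tcp_rot: [-179.8, -61.0, 39.7]
ft_force: [-4.2, -0.4, 5.3]
finger_gap: 29.5
{'time': 25.68, 'joint_pos': [-46.84, 22.57, 103.49, 67.48, 71.0, -31.3], 'tool_pos': [686.23, -141.98, 88.08], 'tcp_rot': [-179.83, -61.03, 39.68], 'ft_force': [-4.23, -0.39, 5.34], 'wrist_torque': [0.3, -0.19, 0.42], 'finger_gap': 29.49}
(array([ 647.6, -181.9,  114.8,   88.9,   40.6]), np.int64(2017), np.float64(1.94)) heel [ 678.33200877 -155.55948277   35.00826616]
```

```bash
python3 -m jog '[[[0,0,0,0,0,0,0.37],[0,0,0,0,0,0,0.4],[0,0,0,0,0,0,0.45],[0,0,0,0,0,0,0.6],[0,0,0,0,0,0,0.8],[0,0,0,0,0,0,0.8],[0,0,0,0,0,0,0.8]]]' 20; python3 -c "
from icp import *
log();save('side','side13');x=fit('side13',[646,-182,116],89,40);print(x,'heel',x[0][:3]+frame(x[0][4],x[0][3])@[-79,0,-42])"
```

```text
time: 26.6
tool_pos: [685.8, -141.8, 87.1]
tcp_rot: [-179.7, -61.0, 39.6]
ft_force: [0.2, -0.2, -0.2]
finger_gap: 68.3
{'time': 26.6, 'joint_pos': [-46.85, 22.61, 103.53, 67.45, 70.97, -31.31], 'tool_pos': [685.76, -141.8, 87.1], 'tcp_rot': [-179.7, -60.99, 39.56], 'ft_force': [0.22, -0.16, -0.18], 'wrist_torque': [-0.26, 0.35, -0.04], 'finger_gap': 68.31}
(array([ 645.3, -182.5,  114. ,   89.5,   40.6]), np.int64(1896), np.float64(1.87)) heel [ 676.66474182 -155.61716495   34.63649359]
```

Released, standing, no force on the wrist. Retract straight back along the fingers.

```bash
python3 -m jog '[[[0,0,-0.15,0,0,0,0.8],[0,0,-0.3,0,0,0,0.8],[0,0,-0.4,0,0,0,0.8],[0,0,-0.5,0,0,0,0.8],[0,0,-0.6,0,0,0,0.8],[0,0,-0.6,0,0,0,0.8],[0,0,-0.3,0,0,0,0.8],[0,0,0,0,0,0,0.8],[0,0,0,0,0,0,0.8]]]'; python3 -c "
from icp import *
log()
b,_=save('side','side14');a,_=save('top','top14');x=fit('side14',[646,-182,116],89,40);print(x,'heel',x[0][:3]+frame(x[0][4],x[0][3])@[-79,0,-42])
cv2.imwrite('pics/v9.png',np.hstack([cv2.resize(a[60:260,100:420],(480,300)),cv2.resize(b[100:380,210:490],(300,300))])[:,:,::-1])"
```

```text
time: 27.78
tool_pos: [590.2, -221.2, 155.8]
tcp_rot: [-179.6, -61.0, 39.5]
ft_force: [-0.5, 0.1, -0.2]
finger_gap: 68.2
{'time': 27.78, 'joint_pos': [-59.8, 14.85, 104.33, 60.11, 83.84, -29.84], 'tool_pos': [590.2, -221.22, 155.76], 'tcp_rot': [-179.6, -60.99, 39.48], 'ft_force': [-0.53, 0.1, -0.24], 'wrist_torque': [-0.24, 0.34, -0.0], 'finger_gap': 68.21}
(array([ 645.5, -180.7,  113.5,   90.3,   39.1]), np.int64(2618), np.float64(1.86)) heel [ 678.41450703 -153.95110572   34.72099339]
```

View pics/v9.png

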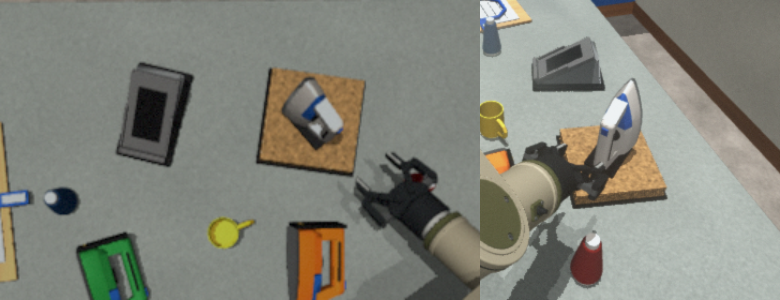

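```bash
python3 -c "
from h import *
log();print(job.hand_in())"
```

```text
{'time': 27.88, 'joint_pos': [-59.76, 14.87, 104.33, 60.1, 83.85, -29.83], 'tool_pos': [590.29, -220.68, 155.56], 'tcp_rot': [-179.55, -61.0, 39.48], 'ft_force': [0.27, 0.38, -0.05], 'wrist_torque': [-0.25, 0.29, -0.02], 'finger_gap': 68.23}
the job is handed in; nothing more can be done
None
```

The iron is standing on its heel, nose up, in the middle of the cork pile. I let go, backed the gripper clear and handed the job in at 27.9 s.

- **First grip failed:** the real fingertips sit about 42 mm short of the reported TCP, so the first pinch caught only the top edge of the handle bar. The iron turned about 11° in the fingers. I set it back in the cradle (about 11 N reading), re-gripped about 43 mm deeper at 50 N, and it held without slipping.
- **Set-down:** I stepped down until the pile was felt. The reading peaked at about 5 N upward, roughly 11 N on the pile, and then I opened the fingers slowly.
- **Last checks:**
  - The side-camera fit puts the iron at 90.3° pitch, with the heel centre at about (678, -154). The pile centre is about (679, -152).
  - The wrist force is about 0, and the final picture shows the gripper clear of the iron.
  - In the final pictures the cones, cup and look-alikes appear where they started. I compared pixel positions only for the red cone.
- **Disagreement:** the fitted heel height was 34.7 mm, against about 36 mm for the pile top from the depth camera. That is within the calibration error. The top-camera fit, taken before the set-down, was poor, so I relied on the side camera.

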